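Index the key turret and lid the scooter-key cup

ROBOT

A 6-joint arm with a two-finger parallel gripper is mounted at the origin on the work surface. World frame = base frame: x ahead of the robot, y to its left, z up, the work surface at z = 0. Lengths are in m, angles in rad, forces in N, time in s.
With the tool pointing down it reaches from about 0.35 to 0.85 m from the base axis. Payload 8.1 kg.
Tool frame: the origin (TCP) lies midway between the tips of the shut fingers; the grasp point (between the pads) lies 19 mm behind it; z points along the fingers, y is the direction in which the jaws open and shut (so a half turn about z gives the same grasp; the last joint's range is limited). The gripper opens to 93 mm and grips with 3 to 60 N. Pads are 15 mm wide; open, the fingers measure 128 mm over their backs; the gripper's body (75 mm by 188 mm) begins 65 mm behind the grasp point.
Start: joints at [1.208, 0.13, 1.488, -0, 1.523, -0.085], TCP at [0.165, 0.577, 0.196] pointing down, gripper open.
Joint ranges: [-2.96, 2.96], [-0.89, 2.26], [0.02, 2.5], [-1.34, 4.48], [0, 2.73], [-2.66, 2.66]. Speed limits (rad/s): [2.39, 2.39, 2.79, 3.14, 3.14, 3.14].

INTERFACE

Orientations are given as a rotation vector (axis times angle).
In Python, from plant import robot gives the robot as it stands. The module is installed in compiled form; this text tells all that it offers.
- The arm moves only by the shell command python3 -m pendant 'ROWS' [FORCE]. ROWS is JSON, a list of rows, each an object with "translation": the shift along the tool's x, y, z in mm, a list of three; "twist": the turn, a rotation vector about the tool's x, y, z in rad, a list of three; "grip": the opening, from -1 (shut) to 1 (fully open). A call has exactly 10 rows; each row shifts and turns the pose as measured when the row begins, along the tool's axes as they then stand; what a row does not reach is not made up. A row lasts 1/10 s, in which the tool goes at most 50 mm and 8.59 degrees, less where a joint would pass 70% of its speed; a pose out of reach is approached as far as the arm can. A call is refused whole if a number of a shift passes 50 or a number of a turn 0.15, either way. A call with a gripper value outside its range is refused whole. The fingers move at their own pace and stop on an object; FORCE is the grip in N (left out, the last holds). Time passes only in rows, so rows that do not move let the fingers close, or fill a call up. It gives the time, the measured TCP pose, the force and the opening at its end, in the units of the state.
- robot.read_state(): the state, without advancing time (a new reading comes with each control period).
- robot.read_camera(name): name is "scene" or "top"; returns (picture, depth): 400x640x3 uint8, red, green, blue; 400x640 float32, m along the optical axis (not along the pixel's ray), 0 where there is no reading.
- robot.camera_info(name): a dict with "vertical_fov" (degrees; the focal length in pixels is half the picture's height over the tangent of half this angle, whatever the lens; pixels are square), "cx", "cy" (the principal point, pixels), "cam_to_world" (4x4, takes a point from camera to world coordinates). Camera axes: x right, y up, looking along -z (the intrinsics and any distortion apply to the point x, -y, -z); pixel columns grow to the right and rows downward; lengths in m; the calibration is good to about 2 mm. A picture is of the moment at which its call begins. camera_info takes no time and is no camera call.
- robot.close_job(): hands the job in, once; it reports no verdict.
The state is a dict: "t": time; "q": joint angles; "dq": joint speeds; "joint_torque": joint torques, N m; "tool_pos": TCP position; "orientation": TCP orientation; "force": force on the tool from outside, world axes, zero at the start; "wrist_torque": the same for the moment, N m; "opening": finger opening in m.
Only numpy, scipy, OpenCV 4.12 (cv2) and the standard library are available. Lean on these libraries where they do the work, as an engineer would, in place of code of your own. Each camera call takes 0.05 s, during which the arm holds its last target. There are 200 camera calls.

TASK

Turn the five-cup key turret on by one click, anticlockwise seen from above, so that the cup with the scooter key in it stands at the pointer and the turret rests in its detent. Then set the square bamboo lid (the coaster with a knob) on that cup, putting it down rather than dropping it, so that it sits fully home and level. Leave everything else on the table where it is.

Things in the scene. Friction and masses are not known exactly. Their poses are not given: they have to be found in the camera images.
- foot: The key turret's fixed foot, a dark steel disc 236 mm across; origin: on its axis at table height, x pointing away from the pointer. On it turns an aluminium plate 278 mm across (top 40 mm above the table) with five upright open steel cups, 76 mm across, 50 mm tall (rims at 90 mm; inside 70 mm across, 47 mm deep), centres 95 mm from the axis, 72 degrees apart.
- turret (a joint): Turning angle of the turret (rad) about its upright axis, growing anticlockwise seen from above. 0: the key cup is at the pointer. A sprung detent holds it every 1.257 rad (72 degrees); it starts in the one at about -1.257. Passing to the next takes up to about 0.2 N m; past half way the spring pulls it on. It turns both ways.
- turret_bar (a point): Centre of the black grip bar, on the turret's axis, 123 mm above the table. The bar is 64 mm long along this frame's x, 18 mm thick along its y and 34 mm tall (106 to 140 mm above the table), and turns with the turret; z is up.
- key_cup (a point): Centre of the mouth of the cup in which the scooter key lies, at rim height (90 mm above the table). The key, 60 mm long with a blue head, lies flat on the cup's floor and is part of the turret; the other four cups are empty. The frame turns with the turret; z is up.
- pointer (a point): Top of the fixed pointer, a steel upright 114 mm tall, 20 mm wide and 12 mm deep, with a diamond tip 34 mm wide, 168 mm from the turret's axis on the robot's side, on the turret's fixed foot. Its frame is the foot's: the axis lies 168 mm along its +x from here.
- lid: Loose lid, 90 g: a square bamboo coaster 86 x 86 x 9 mm, a round locating disc 62 mm across, 6 mm thick under it, a round knob 26 mm across, 33 mm tall on top. Origin: centre of the disc's underside; z up, x and y square to the sides. Coaster 6 to 15 mm, knob 15 to 48 mm above the origin. Seated, the disc is in the cup, the coaster on the rim, the origin 6 mm below the rim.
- cover_a: Bystander: a hard silicone key cover, an open black shell 85 x 50 x 16 mm with a strap tab; origin under the centre.
- cover_b: Bystander: the second key cover of the set, same as the other.
- lock: Bystander: a chrome lever-style lock cylinder lying on the table, about 70 x 100 x 35 mm; origin under the barrel.
- coaster: Bystander: a plain flat bamboo coaster 90 x 90 x 9 mm with no knob; origin under the centre.
- padlock: Bystander: a brass padlock lying flat, 100 x 55 x 24 mm; origin under its case.
- mug: Bystander: a white mug 80 mm across, 90 mm tall; origin under the centre.
- torch: Bystander: a dark metal torch lying on the table, 155 mm long, 34 mm thick; origin under the middle.

How it is judged:
On the way, in this order (a step that is already met when the one before it is completed fails the run):
1. the turret is in the detent with the key cup at the pointer and let go, the lid not yet on it (value of joint turret between -0.06 and 0.06 rad and velocity of joint turret between -0.1 and 0.1 rad/s and contact force between the fingers and foot below 0.2 N and horizontal distance between lid and key_cup above 0.06 m), for 0.2 s.
2. the lid is fully home on the key cup (horizontal distance between lid and key_cup below 0.007 m and z of lid in the frame of key_cup between -0.009 and -0.0035 m and angle between lid's own z axis and vertical below 0.04 rad and value of joint turret between -0.06 and 0.06 rad), for 0.2 s.
At the end, for the whole second after the job is handed in: The turret rests in the detent with the key cup at the pointer (within 0.06 rad), and the lid is at rest on that cup: centre within 7 mm of the cup's, its underside 3.5 to 9 mm below the rim (disc inside, coaster on the rim), tilted less than 0.04 rad (all of step 2 and linear speed of lid below 0.02 m/s and angular speed of lid below 0.2 rad/s and velocity of joint turret between -0.05 and 0.05 rad/s); the robot touches nothing.
It fails at once if the turret was turned backwards, or on past the key cup's position by half a click (value of joint turret above 0.6 rad or value of joint turret below -1.86 rad).
It fails at once if the lid was dropped or knocked (moving faster than 0.6 m/s while not held) (linear speed of lid above 0.6 m/s and contact force between the fingers and lid below 0.05 N).
It fails at once if a bystander was moved by more than 30 mm (distance of any of cover_a, cover_b, lock, coaster, padlock, mug, torch from where it was at the start of the episode above 0.03 m).
It also fails if it takes over 54 s, if anything falls off the work surface, if the arm or the gripper's body presses on something with over 40 N, if the wrist force passes 120 N, or if a joint passes its speed limit or range.

## Working session

There is one attempt and no reset: what is moved stays moved. The work goes in short steps, Python scripts to look and compute and a shell command to move; the robot and the scene stay as the last step left them, time stands still between calls to the robot, and variables do not carry over. Pictures are saved under pics/ and viewed, about 8 in all and at most 12, crops included, and the job is handed in when it is done.

```bash
mkdir -p pics; cat > h.py <<'E'
import numpy as np, cv2
from plant import robot
from scipy.spatial.transform import Rotation as R
def shot(n,f):
    im,d=robot.read_camera(n); cv2.imwrite('pics/'+f+'.png',im[:,:,::-1]); np.savez('pics/'+f+'.npz',im=im,d=d); return im,d
def pts(n,d):
    c=robot.camera_info(n); f=200/np.tan(np.radians(c['vertical_fov'])/2)
    v,u=np.mgrid[:400,:640]; P=np.stack([(u-c['cx'])/f*d,-(v-c['cy'])/f*d,-d],-1)
    T=np.array(c['cam_to_world']); return P@T[:3,:3].T+T[:3,3]
E
python3 - <<'E'
from h import *
for n in('scene','top'):
    shot(n,n+'0'); print(robot.camera_info(n))
s=robot.read_state(); print({k:np.round(v,3) for k,v in s.items()})
E
```

```text
{'vertical_fov': 43.50547594787766, 'cx': 319.63027989025494, 'cy': 196.36319873461272, 'cam_to_world': array([[-0.47463889, -0.65536942,  0.58754476,  1.49009029],
       [ 0.88001061, -0.34022143,  0.33140716,  0.53948998],
       [-0.0172988 ,  0.67434435,  0.73821436,  1.31976868],
       [ 0.        ,  0.        ,  0.        ,  1.        ]])}
{'vertical_fov': 48.98256259994743, 'cx': 317.005661571266, 'cy': 199.5565125655987, 'cam_to_world': array([[ 0.01998596,  0.9806552 , -0.19472014,  0.3125915 ],
       [-0.99968072,  0.02261256,  0.01127536, -0.00303463],
       [ 0.01546037,  0.19443262,  0.98079403,  1.24908378],
       [ 0.        ,  0.        ,  0.        ,  1.        ]])}
{'t': np.float64(0.1), 'q': array([ 1.208,  0.131,  1.489, -0.   ,  1.523, -0.085]), 'dq': array([ 0.   , -0.002, -0.005, -0.001, -0.001, -0.001]), 'joint_torque': array([ 1.0000e-03, -5.6133e+01, -4.9310e+01,  7.7000e-02,  2.9000e-02,
       -0.0000e+00]), 'tool_pos': array([0.164, 0.576, 0.195]), 'orientation': array([-4.350e-01, -3.111e+00,  3.000e-03]), 'force': array([-0.474,  0.434,  0.087]), 'wrist_torque': array([ 0.045, -0.011, -0.022]), 'opening': np.float64(0.093)}
```

View pics/top0.png

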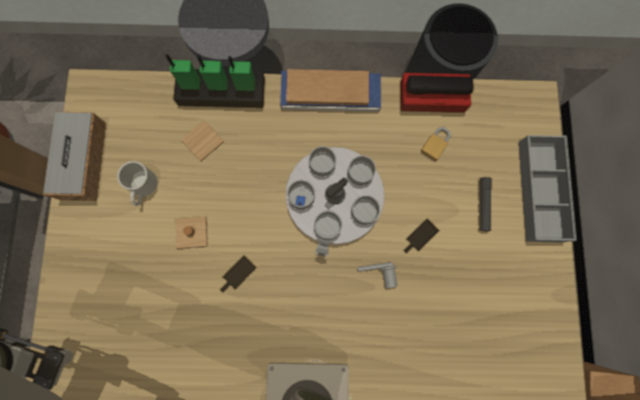

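View pics/scene0.png

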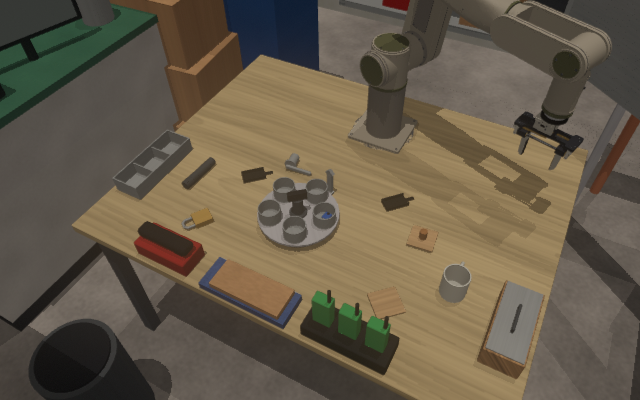

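Top view: turret centre (335,196), key cup (blue head) at left (301,196), pointer (322,250), bar diagonal; lid with knob at (191,232). The scene view agrees. Next I measure.

```bash
python3 - <<'E'
from h import *
from scipy.optimize import least_squares
def circ(p):
    r=least_squares(lambda c:np.hypot(p[:,0]-c[0],p[:,1]-c[1])-c[2],[*p.mean(0)[:2],.1],loss='soft_l1',f_scale=.002); return r.x
for n in('top','scene'):
    z=np.load(f'pics/{n}0.npz'); d=z['d']; im=z['im'].astype(int); P=pts(n,d); ok=d>0
    H=cv2.cvtColor(z['im'],cv2.COLOR_RGB2HSV)
    def rep(l,m): 
        q=P[m]; 
        if len(q)<3: print(n,l,len(q));return
        r=cv2.minAreaRect((q[:,:2]*1000).astype(np.float32)); print(n,l,len(q),'mean',q.mean(0).round(4),'med',np.median(q,0).round(4),'rect',np.round(r[0],1),np.round(r[1],1),round(r[2],1))
    X,Y,Z=P[...,0],P[...,1],P[...,2]
    near=ok&(np.hypot(X-.52,Y+.02)<.25)
    pl=near&(abs(Z-.04)<.006); 
    c=pl.astype(np.uint8); q=P[pl]; hull=cv2.convexHull((q[:,:2]*1000).astype(np.float32))[:,0]/1000
    print(n,'plate',circ(hull).round(4), 'z',np.median(q[:,2]))
    rep('bar',near&(Z>.128)&(Z<.150)); 
    rep('barN',near&(Z>.118)&(Z<.15)&(np.hypot(X-.52,Y+.03)<.09))
    rep('key',near&(H[...,0]>105)&(H[...,0]<130)&(H[...,1]>120))
    rep('rims',near&(abs(Z-.09)<.006))
    rep('pointer',near&(X<.42)&(Z>.09))
    ld=ok&(abs(X-.44)<.12)&(abs(Y-.36)<.12)
    rep('lidtop',ld&(abs(Z-.0125)<.005)); rep('knob',ld&(Z>.035)&(Z<.06))
    print('table',np.median(Z[ok&(abs(X-.3)<.05)&(abs(Y-.2)<.15)]))
E
python3 - <<'E'
import cv2
a=cv2.imread('pics/top0.png')[135:275,160:400]
cv2.imwrite('pics/c0.png',cv2.resize(a,None,fx=3.3,fy=3.3,interpolation=cv2.INTER_CUBIC))
E
```

```text
top plate [ 0.5478 -0.0813  0.1566] z 0.04179374631581578
top bar 181 mean [ 0.5683 -0.067   0.1402] med [ 0.5687 -0.067   0.1407] rect [569.7 -67.3] [18.7 64.2] 42.2
top barN 186 mean [ 0.5664 -0.0657  0.1389] med [ 0.5665 -0.0657  0.1403] rect [568.2 -65.7] [18.7 59.9] 42.1
top key 35 mean [0.549  0.0295 0.0542] med [0.5503 0.0278 0.0542] rect [547.5  30.3] [17.  16.8] 0.0
top rims 585 mean [ 0.5697 -0.0669  0.0903] med [ 0.5603 -0.0605  0.0905] rect [568.2 -72. ] [271.1 254.4] 30.2
top pointer 65 mean [ 0.4049 -0.0329  0.1059] med [ 0.4043 -0.0323  0.1055] rect [405.1 -32.9] [33.  11.7] 77.3
top lidtop 663 mean [0.4568 0.3366 0.0144] med [0.4544 0.3347 0.0148] rect [455.1 365.9] [195.9 224.2] 2.2
top knob 81 mean [0.4602 0.339  0.0476] med [0.4577 0.3341 0.0483] rect [499.9 404.9] [189.4  28.2] 57.5
table 0.0009405070233012847
scene plate [ 0.5139 -0.0919  0.1852] z 0.04036408835386007
scene bar 122 mean [ 0.5711 -0.0641  0.1371] med [ 0.5698 -0.0638  0.1372] rect [570.  -65.2] [24.1 63.7] 41.2
scene barN 154 mean [ 0.5709 -0.0622  0.1339] med [ 0.5698 -0.0616  0.1361] rect [568.9 -64.5] [24.1 61.1] 42.2
scene key 22 mean [0.5475 0.0307 0.0539] med [0.5473 0.0294 0.0542] rect [547.5  31.5] [13.8 21.1] 6.2
scene rims 476 mean [ 0.5697 -0.0645  0.0886] med [ 0.5814 -0.0547  0.0884] rect [572.1 -66.8] [262.1 251.5] 29.7
scene pointer 44 mean [ 0.4065 -0.0293  0.1026] med [ 0.4072 -0.0291  0.1029] rect [406.7 -30.3] [27.5 20.6] 55.4
scene lidtop 441 mean [0.4612 0.3393 0.0134] med [0.4657 0.342  0.0137] rect [446.3 367.4] [219.4 224.7] 89.6
scene knob 50 mean [0.461  0.3399 0.0455] med [0.4593 0.3372 0.0459] rect [509.1 396.2] [183.2  26.1] 48.9
table 0.00015984381177069906
```

View pics/c0.png

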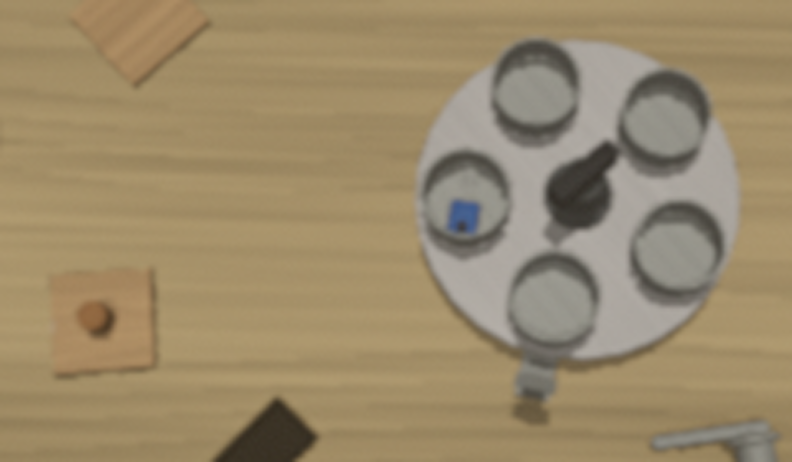

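Axis (0.569,-0.0665), bar long axis at about -48°, pointer (0.405,-0.032). The key cup should end at about (0.476,-0.047), and the lid is near (0.458,0.334).

```bash
cat >> h.py <<'E'
def go(x,y,z,yaw):
    s=robot.read_state(); M=R.from_rotvec(s['orientation']).as_matrix(); p=s['tool_pos']
    a=np.radians(yaw); T=np.array([[np.sin(-a)*1,0,0]]*3); yv=np.array([np.cos(a),np.sin(a),0]); zv=np.array([0,0,-1.]); T=np.stack([np.cross(yv,zv),yv,zv],1)
    print('t',s['t'].round(2),'pos',p.round(4),'yaw',np.degrees(np.arctan2(M[1,1],M[0,1])).round(1),'open',round(float(s['opening']),4),'F',s['force'].round(1),'q6',s['q'][5].round(2))
    print('shift mm (tool)',((np.array([x,y,z])-p)@M*1000).round(1),'twist',R.from_matrix(M.T@T).as_rotvec().round(3))
E
python3 -m pendant '[{"translation":[-35,-32,0],"twist":[0,0,0],"grip":1},{"translation":[-35,-32,0],"twist":[0,0,0],"grip":1},{"translation":[-35,-32,0],"twist":[0,0,0],"grip":1},{"translation":[-35,-32,0],"twist":[0,0,0],"grip":1},{"translation":[-35,-32,0],"twist":[0,0,0],"grip":1},{"translation":[-35,-32,0],"twist":[0,0,0],"grip":1},{"translation":[-35,-32,0],"twist":[0,0,0],"grip":1},{"translation":[-35,-32,0],"twist":[0,0,0],"grip":1},{"translation":[-35,-32,0],"twist":[0,0,0],"grip":1},{"translation":[-35,-32,0],"twist":[0,0,0],"grip":1}]' 20
python3 -c "
from h import *
go(.569,-.0665,.19,42.2)"
```

```text
t: 1.1
tool_pos: [0.4162, 0.1608, 0.1897]
orientation: [-0.417, -3.109, 0.012]
force: [1.2, 0.6, 0.5]
opening: 0.0926Traceback (most recent call last):
  File "<string>", line 3, in <module>
    go(.569,-.0665,.19,42.2)
    ~~^^^^^^^^^^^^^^^^^^^^^^
  File "h.py", line 13, in go
    print('t',s['t'].round(2),'pos',p.round(4),'yaw',np.degrees(np.arctan2(M[1,1],M[0,1])).round(1),'open',round(float(s['opening']),4),'F',s['force'].round(1),'q6',s['q'][5].round(2))
              ^^^^^^^^^^^^
AttributeError: 'float' object has no attribute 'round'
```

```bash
sed -i "s/s\['t'\].round(2)/round(float(s['t']),2)/" h.py
python3 -m pendant '[{"translation":[-35,-29,0],"twist":[0,0,0],"grip":1},{"translation":[-35,-29,0],"twist":[0,0,0],"grip":1},{"translation":[-35,-29,0],"twist":[0,0,0],"grip":1},{"translation":[-35,-29,0],"twist":[0,0,0],"grip":1},{"translation":[-35,-29,0],"twist":[0,0,0],"grip":1},{"translation":[-20,-20,0],"twist":[0,0,0],"grip":1},{"translation":[0,0,0],"twist":[0,0,0.14],"grip":1},{"translation":[0,0,0],"twist":[0,0,0.14],"grip":1},{"translation":[0,0,0],"twist":[0,0,0.14],"grip":1},{"translation":[0,0,0],"twist":[0,0,0.14],"grip":1}]'
python3 -c "
from h import *
go(.569,-.0665,.19,42.2)"
```

```text
t: 2.1
tool_pos: [0.5643, -0.0683, 0.1849]
orientation: [-1.298, -2.852, 0.017]
force: [-0.3, -0.8, -1.0]
opening: 0.093
t 2.1 pos [ 0.5643 -0.0683  0.1849] yaw 41.1 open 0.093 F [-0.3 -0.8 -1. ] q6 -0.92
shift mm (tool) [-1.8  4.7 -5.2] twist [-0.014 -0.003 -0.02 ]
```

```bash
python3 -m pendant '[{"translation":[-2,5,0],"twist":[-0.014,0,-0.02],"grip":1},{"translation":[0,0,15],"twist":[0,0,0],"grip":1},{"translation":[0,0,15],"twist":[0,0,0],"grip":1},{"translation":[0,0,15],"twist":[0,0,0],"grip":1},{"translation":[0,0,12],"twist":[0,0,0],"grip":1},{"translation":[0,0,8],"twist":[0,0,0],"grip":1},{"translation":[0,0,4],"twist":[0,0,0],"grip":1},{"translation":[0,0,0],"twist":[0,0,0],"grip":1},{"translation":[0,0,0],"twist":[0,0,0],"grip":1},{"translation":[0,0,0],"twist":[0,0,0],"grip":1}]'
python3 -c "
from h import *
go(.569,-.0665,.113,42.2)"
```

```text
t: 3.1
tool_pos: [0.5672, -0.0653, 0.1062]
orientation: [-1.25, -2.873, -0.003]
force: [-0.5, 0.5, -1.7]
opening: 0.0929
t 3.1 pos [ 0.5672 -0.0653  0.1062] yaw 43.0 open 0.0929 F [-0.5  0.5 -1.7] q6 -0.96
shift mm (tool) [-2.1  0.5 -6.8] twist [-0.002 -0.008  0.013]
```

```bash
python3 -m pendant '[{"translation":[-2,0,-7],"twist":[0,-0.008,0.013],"grip":1},{"translation":[0,0,-0.5],"twist":[0,0,0],"grip":-1},{"translation":[0,0,0],"twist":[0,0,0],"grip":-1},{"translation":[0,0,0],"twist":[0,0,0],"grip":-1},{"translation":[0,0,0],"twist":[0,0,0],"grip":-1},{"translation":[0,0,0],"twist":[0,0,0],"grip":-1},{"translation":[0,0,0],"twist":[0,0,0],"grip":-1},{"translation":[0,0,0],"twist":[0,0,0],"grip":-1},{"translation":[0,0,0],"twist":[0,0,0],"grip":-1},{"translation":[0,0,0],"twist":[0,0,0],"grip":-1}]' 20
python3 -c "
from h import *
go(.569,-.0665,.113,42.2)"
```

```text
t: 4.1
tool_pos: [0.5703, -0.0673, 0.1168]
orientation: [1.272, 2.868, -0.001]
force: [-0.9, 0.0, 0.3]
opening: 0.0258
t 4.1 pos [ 0.5703 -0.0673  0.1168] yaw 42.2 open 0.0258 F [-0.9  0.   0.3] q6 -0.94
shift mm (tool) [ 1.4 -0.4  3.8] twist [ 0.001  0.004 -0.001]
```

Still closing; I finish the grip.

```bash
python3 -m pendant '[{"translation":[0,0,2],"twist":[0,0,0],"grip":-1},{"translation":[0,0,0],"twist":[0,0,0],"grip":-1},{"translation":[0,0,0],"twist":[0,0,0],"grip":-1},{"translation":[0,0,0],"twist":[0,0,0],"grip":-1},{"translation":[0,0,0],"twist":[0,0,0],"grip":-1},{"translation":[0,0,0],"twist":[0,0,-0.1],"grip":-1},{"translation":[0,0,0],"twist":[0,0,-0.12],"grip":-1},{"translation":[0,0,0],"twist":[0,0,-0.12],"grip":-1},{"translation":[0,0,0],"twist":[0,0,-0.12],"grip":-1},{"translation":[0,0,0],"twist":[0,0,-0.12],"grip":-1}]' 20
python3 -c "
from h import *
go(.569,-.0665,.113,114.2)"
```

```text
t: 5.1
tool_pos: [0.5709, -0.0665, 0.115]
orientation: [0.371, 3.115, -0.0]
force: [-0.2, 2.2, 1.8]
opening: 0.0174
t 5.1 pos [ 0.5709 -0.0665  0.115 ] yaw 76.4 open 0.0174 F [-0.2  2.2  1.8] q6 -1.54
shift mm (tool) [ 1.9 -0.5  2. ] twist [-0.001  0.005 -0.66 ]
```

```bash
python3 -m pendant '[{"translation":[0,0,0],"twist":[0,0,-0.11],"grip":-1},{"translation":[0,0,0],"twist":[0,0,-0.11],"grip":-1},{"translation":[0,0,0],"twist":[0,0,-0.11],"grip":-1},{"translation":[0,0,0],"twist":[0,0,-0.11],"grip":-1},{"translation":[0,0,0],"twist":[0,0,-0.1],"grip":-1},{"translation":[0,0,0],"twist":[0,0,-0.05],"grip":-1},{"translation":[0,0,0],"twist":[0,0,-0.02],"grip":-1},{"translation":[0,0,0],"twist":[0,0,0],"grip":-1},{"translation":[0,0,0],"twist":[0,0,0],"grip":-1},{"translation":[0,0,0],"twist":[0,0,0],"grip":-1}]' 20
python3 -c "
from h import *
go(.569,-.0665,.113,114.2)"
```

```text
t: 6.1
tool_pos: [0.5708, -0.0644, 0.115]
orientation: [-0.622, 3.074, 0.002]
force: [-0.8, 0.6, 1.7]
opening: 0.0171
t 6.1 pos [ 0.5708 -0.0644  0.115 ] yaw 112.9 open 0.0171 F [-0.8  0.6  1.7] q6 -2.17
shift mm (tool) [ 2.5 -1.2  2. ] twist [ 0.     0.005 -0.023]
```

```bash
python3 -m pendant '[{"translation":[0,0,0],"twist":[0,0,-0.02],"grip":-1},{"translation":[0,0,0],"twist":[0,0,0],"grip":-1},{"translation":[0,0,0],"twist":[0,0,0],"grip":1},{"translation":[0,0,0],"twist":[0,0,0],"grip":1},{"translation":[0,0,0],"twist":[0,0,0],"grip":1},{"translation":[0,0,-1],"twist":[0,0,0],"grip":1},{"translation":[0,0,-15],"twist":[0,0,0],"grip":1},{"translation":[0,0,-30],"twist":[0,0,0],"grip":1},{"translation":[0,0,-40],"twist":[0,0,0],"grip":1},{"translation":[0,0,-25],"twist":[0,0,0],"grip":1}]' 20
python3 -c "
from h import *
go(.458,.334,.19,92)"
```

```text
t: 7.1
tool_pos: [0.5671, -0.064, 0.2265]
orientation: [0.654, -3.069, -0.008]
force: [1.1, 0.2, 0.3]
opening: 0.0767
t 7.1 pos [ 0.5671 -0.064   0.2265] yaw 114.0 open 0.0767 F [1.1 0.2 0.3] q6 -2.2
shift mm (tool) [-62.6 407.7  38.8] twist [ 0.005 -0.004  0.385]
```

```bash
python3 -m pendant '[{"translation":[-7,45,0],"twist":[0,0,0],"grip":1},{"translation":[-7,45,0],"twist":[0,0,0],"grip":1},{"translation":[-7,45,0],"twist":[0,0,0],"grip":1},{"translation":[-7,45,0],"twist":[0,0,0],"grip":1},{"translation":[-7,45,0],"twist":[0,0,0],"grip":1},{"translation":[-7,45,0],"twist":[0,0,0],"grip":1},{"translation":[-7,45,0],"twist":[0,0,0],"grip":1},{"translation":[0,0,0],"twist":[0,0,0.13],"grip":1},{"translation":[0,0,0],"twist":[0,0,0.13],"grip":1},{"translation":[0,0,0],"twist":[0,0,0.13],"grip":1}]'
python3 - <<'E'
from h import *
for n in('top','scene'):
    d=np.load(f'pics/{n}0.npz')['d']; P=pts(n,d); r=np.hypot(P[...,0]-.458,P[...,1]-.335)
    q=P[(d>0)&(r<.03)&(P[...,2]>.043)]; print(n,len(q),q.mean(0).round(4),((q.max(0)+q.min(0))/2).round(4),np.ptp(q,axis=0).round(3))
    q=P[(d>0)&(r<.075)&(abs(P[...,2]-.0145)<.004)]; print(cv2.minAreaRect((q[:,:2]*1000).astype(np.float32)))
im,d=shot('top','top1'); cv2.imwrite('pics/c1.png',cv2.resize(im[130:290,150:410,::-1],None,fx=3,fy=3,interpolation=cv2.INTER_CUBIC))
go(.458,.334,.15,92)
P=pts('top',d);q=P[(abs(P[...,0]-.569)<.06)&(abs(P[...,1]+.067)<.06)&(P[...,2]>.128)&(P[...,2]<.15)]
print(len(q),cv2.minAreaRect((q[:,:2]*1000).astype(np.float32)))
E
```

```text
t: 8.1
tool_pos: [0.4854, 0.2559, 0.2493]
orientation: [-0.026, 3.121, 0.011]
force: [0.1, 0.1, 0.0]
opening: 0.0932
top 69 [0.4574 0.3342 0.0487] [0.4579 0.3336 0.0486] [0.022 0.025 0.011]
((457.7349853515625, 335.2815856933594), (86.58311462402344, 86.62042999267578), 5.684861183166504)
scene 38 [0.4591 0.3375 0.0469] [0.4591 0.3374 0.0489] [0.025 0.024 0.012]
((457.3170166015625, 337.01025390625), (92.12406921386719, 85.42875671386719), 6.290884017944336)
t 8.15 pos [0.4856 0.2559 0.2496] yaw 90.5 open 0.093 F [-0.8 -0.1  0.5] q6 -1.19
shift mm (tool) [29.1 77.6 99.6] twist [ 0.007  0.022 -0.027]
179 ((569.5136108398438, -67.2725830078125), (64.17377471923828, 18.06199073791504), 24.237838745117188)
```

View pics/c1.png

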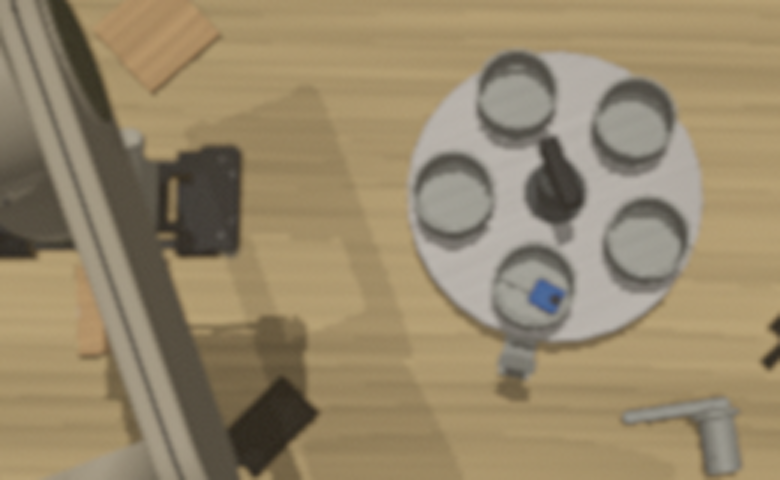

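Key cup stands at the pointer (crop (535,290), pointer (515,365)); the bar turned exactly 72°. Now for the lid.

```bash
python3 -m pendant '[{"translation":[7,20,20],"twist":[0,0.01,-0.05],"grip":1},{"translation":[7,20,20],"twist":[0,0.01,-0.05],"grip":1},{"translation":[7,20,20],"twist":[0,0,0],"grip":1},{"translation":[7,20,20],"twist":[0,0,0],"grip":1},{"translation":[0,0,20],"twist":[0,0,0],"grip":1},{"translation":[0,0,20],"twist":[0,0,0],"grip":1},{"translation":[0,0,20],"twist":[0,0,0],"grip":1},{"translation":[0,0,0],"twist":[0,0,0],"grip":1},{"translation":[0,0,0],"twist":[0,0,0],"grip":1},{"translation":[0,0,0],"twist":[0,0,0],"grip":1}]'
python3 - <<'E'
from h import *
go(.4583,.3356,.075,96)
d=np.load('pics/top1.npz')['d']; P=pts('top',d)
from scipy.optimize import least_squares
r=np.hypot(P[...,0]-.4765,P[...,1]+.047)
q=P[(d>0)&(abs(r-.036)<.009)&(abs(P[...,2]-.09)<.005)]
c=least_squares(lambda c:np.hypot(q[:,0]-c[0],q[:,1]-c[1])-.0365,[.4765,-.047],loss='soft_l1',f_scale=.002).x
print('cup',len(q),c.round(4),q[:,2].mean())
# all five rims: centre of turret
q=P[(d>0)&(abs(P[...,2]-.09)<.005)&(np.hypot(P[...,0]-.569,P[...,1]+.067)<.14)&(np.hypot(P[...,0]-.569,P[...,1]+.067)>.05)]
def f(v): 
    a=v[2]+np.arange(5)*2*np.pi/5
    D=np.min(abs(np.hypot(q[:,:1]-v[0]-.095*np.cos(a),q[:,1:2]-v[1]-.095*np.sin(a))-.0365),1); return D
v=least_squares(f,[.569,-.067,np.radians(168)],loss='soft_l1',f_scale=.002).x
print('turret',v[:2].round(4),np.degrees(v[2]).round(2),'key cup',(v[0]+.095*np.cos(v[2])).round(4),(v[1]+.095*np.sin(v[2])).round(4))
E
```

```text
t: 9.15
tool_pos: [0.4565, 0.3387, 0.1183]
orientation: [-0.21, 3.12, 0.018]
force: [-0.1, -0.2, -0.6]
opening: 0.0928
t 9.15 pos [0.4565 0.3387 0.1183] yaw 97.7 open 0.0928 F [-0.1 -0.2 -0.6] q6 -1.16
shift mm (tool) [-0.7 -3.8 43.3] twist [0.011 0.015 0.03 ]
cup 103 [ 0.4765 -0.0476] 0.09058186975075322
turret [ 0.5693 -0.0673] 167.95 key cup 0.4764 -0.0474
```

```bash
python3 -m pendant '[{"translation":[-1,-4,20],"twist":[0.01,0.015,0.03],"grip":1},{"translation":[0,0,20],"twist":[0,0,0],"grip":1},{"translation":[0,0,20],"twist":[0,0,0],"grip":1},{"translation":[0,0,18],"twist":[0,0,0],"grip":1},{"translation":[0,0,8],"twist":[0,0,0],"grip":1},{"translation":[0,0,2],"twist":[0,0,0],"grip":1},{"translation":[0,0,0],"twist":[0,0,0],"grip":0.2},{"translation":[0,0,0],"twist":[0,0,0],"grip":0.2},{"translation":[0,0,0],"twist":[0,0,0],"grip":0.2},{"translation":[0,0,0],"twist":[0,0,0],"grip":0.2}]'
python3 -c "
from h import *
go(.4583,.3356,.0215,96)"
```

```text
t: 10.15
tool_pos: [0.4691, 0.3402, 0.044]
orientation: [-0.164, 3.117, 0.017]
force: [0.1, 0.3, -0.6]
opening: 0.0658
t 10.15 pos [0.4691 0.3402 0.044 ] yaw 96.0 open 0.0658 F [ 0.1  0.3 -0.6] q6 -1.14
shift mm (tool) [11.6 -3.7 22.3] twist [0.01  0.02  0.001]
```

```bash
python3 -m pendant '[{"translation":[6,-3,0],"twist":[0.01,0.02,0],"grip":0.2},{"translation":[6,-1,0],"twist":[0,0,0],"grip":0.2},{"translation":[0,0,0],"twist":[0.01,0.02,0],"grip":0.2},{"translation":[0,0,0],"twist":[0,0,0],"grip":0.2},{"translation":[0,0,0],"twist":[0,0,0],"grip":0.2},{"translation":[0,0,0],"twist":[0,0,0],"grip":0.2},{"translation":[0,0,0],"twist":[0,0,0],"grip":0.2},{"translation":[0,0,0],"twist":[0,0,0],"grip":0.2},{"translation":[0,0,0],"twist":[0,0,0],"grip":0.2},{"translation":[0,0,0],"twist":[0,0,0],"grip":0.2}]'
python3 -c "
from h import *
go(.4583,.3356,.0215,96)"
```

```text
t: 11.15
tool_pos: [0.4568, 0.3348, 0.0445]
orientation: [0.165, -3.115, 0.02]
force: [0.9, 0.6, -0.4]
opening: 0.056
t 11.15 pos [0.4568 0.3348 0.0445] yaw 96.1 open 0.056 F [ 0.9  0.6 -0.4] q6 -1.13
shift mm (tool) [-2.1  0.9 23. ] twist [-0.011 -0.023  0.001]
```

```bash
python3 -m pendant '[{"translation":[-2,1,0],"twist":[-0.01,-0.022,0],"grip":0.2},{"translation":[0,0,0],"twist":[0,0,0],"grip":0.2},{"translation":[0,0,10],"twist":[0,0,0],"grip":0.2},{"translation":[0,0,8],"twist":[0,0,0],"grip":0.2},{"translation":[0,0,4],"twist":[0,0,0],"grip":0.2},{"translation":[0,0,0],"twist":[0,0,0],"grip":0.2},{"translation":[0,0,0],"twist":[0,0,0],"grip":0.2},{"translation":[0,0,0],"twist":[0,0,0],"grip":0.2},{"translation":[0,0,0],"twist":[0,0,0],"grip":0.2},{"translation":[0,0,0],"twist":[0,0,0],"grip":0.2}]'
python3 - <<'E'
from h import *
go(.4583,.3356,.0215,96)
im,d=shot('scene','sc1'); cv2.imwrite('pics/c2.png',cv2.resize(im[170:290,360:500,::-1],None,fx=4.5,fy=4.5,interpolation=cv2.INTER_CUBIC))
E
```

```text
t: 12.15
tool_pos: [0.4585, 0.3358, 0.0199]
orientation: [-0.166, 3.137, -0.002]
force: [0.6, 0.8, -0.5]
opening: 0.0561
t 12.15 pos [0.4585 0.3358 0.0199] yaw 96.0 open 0.0561 F [ 0.6  0.8 -0.5] q6 -1.13
shift mm (tool) [ 0.2 -0.2 -1.6] twist [-0.001  0.001  0.001]
```

View pics/c2.png

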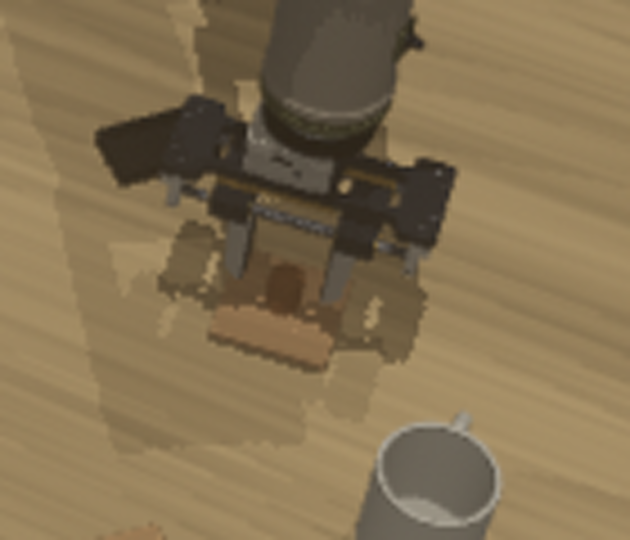

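Fingers stand either side of the knob (crop (287,290)), well centred. Raise 1.5 mm and close.

```bash
python3 -m pendant '[{"translation":[0,0,-2],"twist":[0,0,0],"grip":-1},{"translation":[0,0,0],"twist":[0,0,0],"grip":-1},{"translation":[0,0,0],"twist":[0,0,0],"grip":-1},{"translation":[0,0,0],"twist":[0,0,0],"grip":-1},{"translation":[0,0,0],"twist":[0,0,0],"grip":-1},{"translation":[0,0,0],"twist":[0,0,0],"grip":-1},{"translation":[0,0,0],"twist":[0,0,0],"grip":-1},{"translation":[0,0,0],"twist":[0,0,0],"grip":-1},{"translation":[0,0,0],"twist":[0,0,0],"grip":-1},{"translation":[0,0,0],"twist":[0,0,0],"grip":-1}]' 20
python3 -c "
from h import *
go(.477,-.0467,.2,78)"
```

```text
t: 13.2
tool_pos: [0.459, 0.3362, 0.0228]
orientation: [-0.166, 3.135, -0.0]
force: [-0.2, 0.7, 0.4]
opening: 0.0243
t 13.2 pos [0.459  0.3362 0.0228] yaw 96.0 open 0.0243 F [-0.2  0.7  0.4] q6 -1.13
shift mm (tool) [  22.1 -382.7 -177.1] twist [-0.     0.002  0.315]
```

```bash
python3 -m pendant '[{"translation":[0,0,-10],"twist":[0,0,0],"grip":-1},{"translation":[0,0,-20],"twist":[0,0,0],"grip":-1},{"translation":[0,0,-30],"twist":[0,0,0],"grip":-1},{"translation":[0,0,-30],"twist":[0,0,0],"grip":-1},{"translation":[0,0,-30],"twist":[0,0,0],"grip":-1},{"translation":[0,0,-30],"twist":[0,0,0],"grip":-1},{"translation":[0,0,-25],"twist":[0,0,0],"grip":-1},{"translation":[2,-20,0],"twist":[0,0,0],"grip":-1},{"translation":[2,-30,0],"twist":[0,0,0],"grip":-1},{"translation":[2,-30,0],"twist":[0,0,0],"grip":-1}]' 20
python3 -c "
from h import *
go(.477,-.0467,.2,78)"
```

```text
t: 14.2
tool_pos: [0.4595, 0.2561, 0.2107]
orientation: [-0.173, 3.134, 0.0]
force: [0.2, -0.2, -1.0]
opening: 0.0241
t 14.2 pos [0.4595 0.2561 0.2107] yaw 96.3 open 0.0241 F [ 0.2 -0.2 -1. ] q6 -1.27
shift mm (tool) [  16.  -302.9   10.7] twist [0.    0.002 0.32 ]
```

```bash
python3 -m pendant '[{"translation":[2,-40,0],"twist":[0,0,0],"grip":-1},{"translation":[2,-40,0],"twist":[0,0,0],"grip":-1},{"translation":[2,-40,0],"twist":[0,0,0],"grip":-1},{"translation":[2,-40,0],"twist":[0,0,0],"grip":-1},{"translation":[2,-40,0],"twist":[0,0,0],"grip":-1},{"translation":[2,-35,0],"twist":[0,0,0],"grip":-1},{"translation":[2,-25,0],"twist":[0,0,0],"grip":-1},{"translation":[0,0,0],"twist":[0,0,0.1],"grip":-1},{"translation":[0,0,0],"twist":[0,0,0.1],"grip":-1},{"translation":[0,0,0],"twist":[0,0,0.1],"grip":-1}]' 20
python3 -c "
from h import *
go(.477,-.0467,.165,78)"
```

```text
t: 15.2
tool_pos: [0.4729, -0.0185, 0.2188]
orientation: [0.315, 3.115, 0.0]
force: [-0.6, 0.1, -1.5]
opening: 0.0243
t 15.2 pos [ 0.4729 -0.0185  0.2188] yaw 78.4 open 0.0243 F [-0.6  0.1 -1.5] q6 -1.52
shift mm (tool) [ -9.1 -26.9  53.9] twist [0.001 0.01  0.008]
```

Approach to hover about 25 mm above seat height, then measure.

```bash
python3 -m pendant '[{"translation":[-5,-15,0],"twist":[0,0.01,0],"grip":-1},{"translation":[-4,-11,0],"twist":[0,0,0],"grip":-1},{"translation":[0,0,15],"twist":[0,0,0],"grip":-1},{"translation":[0,0,20],"twist":[0,0,0],"grip":-1},{"translation":[0,0,20],"twist":[0,0,0],"grip":-1},{"translation":[0,0,15],"twist":[0,0,0],"grip":-1},{"translation":[0,0,8],"twist":[0,0,0],"grip":-1},{"translation":[0,0,0],"twist":[0,0,0],"grip":-1},{"translation":[0,0,0],"twist":[0,0,0],"grip":-1},{"translation":[0,0,0],"twist":[0,0,0],"grip":-1}]' 20
python3 - <<'E'
from h import *
go(.477,-.0467,.1068,78)
for n in('top','scene'):
    im,d=shot(n,n+'2'); cv2.imwrite(f'pics/d_{n}.png',cv2.resize(im[(150 if n=='top' else 140):270,250:400,::-1],None,fx=4,fy=4,interpolation=cv2.INTER_CUBIC))
P=pts('scene',d); H=cv2.cvtColor(im,cv2.COLOR_RGB2HSV)
E
```

```text
t: 16.2
tool_pos: [0.4753, -0.0452, 0.1369]
orientation: [0.321, 3.123, 0.004]
force: [-0.4, -1.2, -0.7]
opening: 0.0243
t 16.2 pos [ 0.4753 -0.0452  0.1369] yaw 78.3 open 0.0243 F [-0.4 -1.2 -0.7] q6 -1.57
shift mm (tool) [-1.9 -1.2 30.1] twist [0.003 0.001 0.004]
```

View pics/d_scene.png

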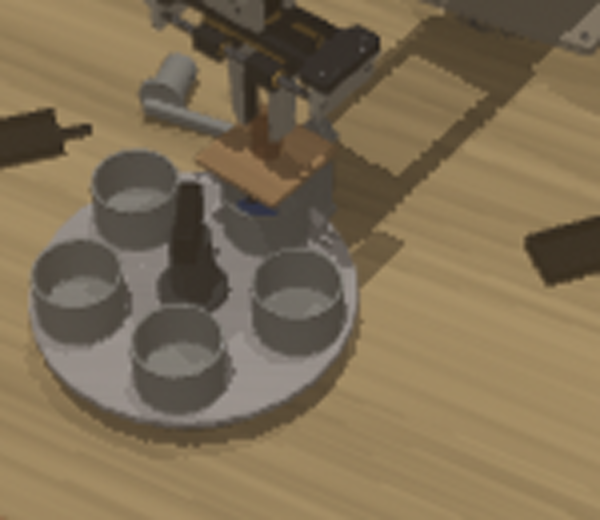

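View pics/d_top.png

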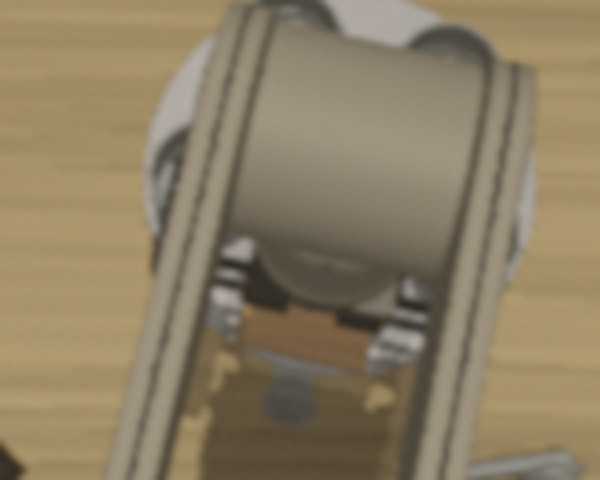

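Lid hovers over the key cup at scene crop (265,160). I measure the lid against the turret in the same camera, so the bias cancels.

```bash
python3 - <<'E'
from h import *
from scipy.optimize import least_squares
z=np.load('pics/scene2.npz'); P=pts('scene',z['d']); H=cv2.cvtColor(z['im'],cv2.COLOR_RGB2HSV); rr=np.hypot(P[...,0]-.5695,P[...,1]+.067)
q=P[(z['d']>0)&(abs(P[...,2]-.0885)<.004)&(rr<.14)&(rr>.05)&(np.hypot(P[...,0]-.477,P[...,1]+.047)>.055)]
def f(v):
    a=v[2]+np.arange(1,5)*2*np.pi/5
    return np.min(abs(np.hypot(q[:,:1]-v[0]-.095*np.cos(a),q[:,1:2]-v[1]-.095*np.sin(a))-.0365),1)
v=least_squares(f,[.5695,-.067,np.radians(168)],loss='soft_l1',f_scale=.002).x
print('turret',v[:2].round(4),np.degrees(v[2]).round(2),'cup',(v[:2]+.095*np.array([np.cos(v[2]),np.sin(v[2])])).round(4),len(q))
m=(np.hypot(P[...,0]-.4753,P[...,1]+.0452)<.07)&(abs(P[...,2]-.128)<.006)&(H[...,1]>70)&(H[...,0]<20)&(H[...,2]>90)
q=P[m]; A=np.c_[q[:,:2]-q[:,:2].mean(0),np.ones(len(q))]; print('plane',np.linalg.lstsq(A,q[:,2],rcond=None)[0].round(4),len(q))
print('lid rect',cv2.minAreaRect((q[:,:2]*1000).astype(np.float32)))
k=P[(np.hypot(P[...,0]-.4753,P[...,1]+.0452)<.03)&(P[...,2]>.14)&(P[...,2]<.165)&(H[...,1]>70)]
print('knob',len(k),k.mean(0).round(4),k.min(0).round(4),k.max(0).round(4))
E
```

```text
turret [ 0.5693 -0.0657] 167.92 cup [ 0.4764 -0.0458] 311
plane [0.0122 0.0106 0.1286] 349
lid rect ((475.25848388671875, -45.118263244628906), (89.6764907836914, 90.22067260742188), 76.51480865478516)
knob 47 [ 0.4789 -0.0461  0.1546] [ 0.4626 -0.062   0.1403] [ 0.4884 -0.0307  0.1649]
```

```bash
python3 -m pendant '[{"translation":[-1.3,-0.6,0],"twist":[0,0,0],"grip":-1},{"translation":[0,0,0],"twist":[0,0,0],"grip":-1},{"translation":[0,0,5],"twist":[0,0,0],"grip":-1},{"translation":[0,0,5],"twist":[0,0,0],"grip":-1},{"translation":[0,0,4],"twist":[0,0,0],"grip":-1},{"translation":[0,0,3],"twist":[0,0,0],"grip":-1},{"translation":[0,0,2],"twist":[0,0,0],"grip":-1},{"translation":[0,0,0],"twist":[0,0,0],"grip":-1},{"translation":[0,0,0],"twist":[0,0,0],"grip":-1},{"translation":[0,0,0],"twist":[0,0,0],"grip":-1}]' 20
python3 -c "
from h import *
go(.4765,-.046,.1068,78)"
```

```text
t: 17.3
tool_pos: [0.4778, -0.0465, 0.1177]
orientation: [0.321, 3.121, 0.003]
force: [-0.6, -0.9, -0.5]
opening: 0.0241
t 17.3 pos [ 0.4778 -0.0465  0.1177] yaw 78.2 open 0.0241 F [-0.6 -0.9 -0.5] q6 -1.57
shift mm (tool) [ 1.4  0.2 10.9] twist [0.003 0.004 0.004]
```

```bash
python3 -m pendant '[{"translation":[1,0,2],"twist":[0.003,0.004,0],"grip":-1},{"translation":[0,0,2],"twist":[0,0,0],"grip":-1},{"translation":[0,0,2],"twist":[0,0,0],"grip":-1},{"translation":[0,0,2],"twist":[0,0,0],"grip":-1},{"translation":[0,0,1],"twist":[0,0,0],"grip":-1},{"translation":[0,0,0],"twist":[0,0,0],"grip":-1},{"translation":[0,0,0],"twist":[0,0,0],"grip":-1},{"translation":[0,0,0],"twist":[0,0,0],"grip":-1},{"translation":[0,0,0],"twist":[0,0,0],"grip":-1},{"translation":[0,0,0],"twist":[0,0,0],"grip":-1}]' 20
python3 -c "
from h import *
go(.4765,-.046,.1068,78)"
```

```text
t: 18.3
tool_pos: [0.4771, -0.0463, 0.1084]
orientation: [0.322, 3.124, -0.001]
force: [-0.0, -1.1, -0.8]
opening: 0.0243
t 18.3 pos [ 0.4771 -0.0463  0.1084] yaw 78.2 open 0.0243 F [-0.  -1.1 -0.8] q6 -1.57
shift mm (tool) [0.7 0.2 1.6] twist [-0.001  0.001  0.004]
```

```bash
python3 -m pendant '[{"translation":[0.5,0,0.7],"twist":[0,0,0],"grip":-1},{"translation":[0,0,0.7],"twist":[0,0,0],"grip":-1},{"translation":[0,0,0.7],"twist":[0,0,0],"grip":-1},{"translation":[0,0,0.5],"twist":[0,0,0],"grip":-1},{"translation":[0,0,0],"twist":[0,0,0],"grip":-1},{"translation":[0,0,0],"twist":[0,0,0],"grip":-1},{"translation":[0,0,0],"twist":[0,0,0],"grip":-1},{"translation":[0,0,0],"twist":[0,0,0],"grip":-1},{"translation":[0,0,0],"twist":[0,0,0],"grip":-1},{"translation":[0,0,0],"twist":[0,0,0],"grip":-1}]' 20
python3 -c "
from h import *
go(.4765,-.046,.1068,78)"
```

```text
t: 19.3
tool_pos: [0.477, -0.0463, 0.1068]
orientation: [0.321, 3.123, -0.001]
force: [-1.0, -0.0, 1.5]
opening: 0.0244
t 19.3 pos [ 0.477  -0.0463  0.1068] yaw 78.2 open 0.0244 F [-1.  -0.   1.5] q6 -1.57
shift mm (tool) [ 0.5  0.2 -0. ] twist [-0.001  0.002  0.004]
```

Contact at exactly the seated height. Release and rise.

```bash
python3 -m pendant '[{"translation":[0,0,0.3],"twist":[0,0,0],"grip":-0.3},{"translation":[0,0,0],"twist":[0,0,0],"grip":-0.2},{"translation":[0,0,0],"twist":[0,0,0],"grip":0.2},{"translation":[0,0,0],"twist":[0,0,0],"grip":0.2},{"translation":[0,0,0],"twist":[0,0,0],"grip":0.2},{"translation":[0,0,0],"twist":[0,0,0],"grip":0.2},{"translation":[0,0,-5],"twist":[0,0,0],"grip":0.2},{"translation":[0,0,-20],"twist":[0,0,0],"grip":0.2},{"translation":[0,0,-40],"twist":[0,0,0],"grip":0.2},{"translation":[0,0,-40],"twist":[0,0,0],"grip":0.2}]' 20
python3 -m pendant '[{"translation":[0,0,-30],"twist":[0,0,0],"grip":0.2},{"translation":[0,45,0],"twist":[0,0,0],"grip":0.2},{"translation":[0,45,0],"twist":[0,0,0],"grip":0.2},{"translation":[0,45,0],"twist":[0,0,0],"grip":0.2},{"translation":[0,45,0],"twist":[0,0,0],"grip":0.2},{"translation":[0,45,0],"twist":[0,0,0],"grip":0.2},{"translation":[0,45,0],"twist":[0,0,0],"grip":0.2},{"translation":[0,0,0],"twist":[0,0,0],"grip":0.2},{"translation":[0,0,0],"twist":[0,0,0],"grip":0.2},{"translation":[0,0,0],"twist":[0,0,0],"grip":0.2}]'
python3 - <<'E'
from h import *
from scipy.optimize import least_squares
for n,k in(('top',.001),('scene',0)):
    im,d=shot(n,n+'3'); P=pts(n,d); H=cv2.cvtColor(im,cv2.COLOR_RGB2HSV); r=np.hypot(P[...,0]-.4766,P[...,1]+.0463)
    q=P[(d>0)&(r<.066)&(abs(P[...,2]-.0985)<.004)&(H[...,1]>70)&(H[...,0]<22)]
    A=np.c_[q[:,:2]-q[:,:2].mean(0),np.ones(len(q))]; print(n,len(q),'plane',np.linalg.lstsq(A,q[:,2],rcond=None)[0].round(4),cv2.minAreaRect((q[:,:2]*1000).astype(np.float32)))
    b=P[(abs(P[...,0]-.569)<.05)&(abs(P[...,1]+.067)<.05)&(P[...,2]>.128+0*k)&(P[...,2]<.15)&(np.hypot(P[...,0]-.569,P[...,1]+.067)<.045)]
    print('bar',cv2.minAreaRect((b[:,:2]*1000).astype(np.float32)))
    if n=='scene': cv2.imwrite('pics/e.png',cv2.resize(im[140:320,220:460,::-1],None,fx=3.3,fy=3.3))
E
```

```text
t: 20.3
tool_pos: [0.4723, -0.0452, 0.2078]
orientation: [-0.32, -3.114, -0.001]
force: [1.0, -1.5, 0.0]
opening: 0.0558
t: 21.3
tool_pos: [0.5346, 0.2271, 0.2521]
orientation: [0.329, 3.117, 0.001]
force: [-0.3, -0.4, -0.0]
opening: 0.0555
top 799 plane [ 0.0022 -0.0015  0.0995] ((475.4365539550781, -46.40612030029297), (83.6257553100586, 85.0297622680664), 78.11212921142578)
bar ((569.1282958984375, -67.25286102294922), (63.74877166748047, 18.201791763305664), 23.19645118713379)
scene 338 plane [-0.0052  0.0005  0.0985] ((475.4938659667969, -45.57275390625), (89.3692398071289, 89.71739959716797), 79.2684555053711)
bar ((568.0797119140625, -65.34878540039062), (69.47383117675781, 18.26125717163086), 22.055330276489258)
```

View pics/e.png

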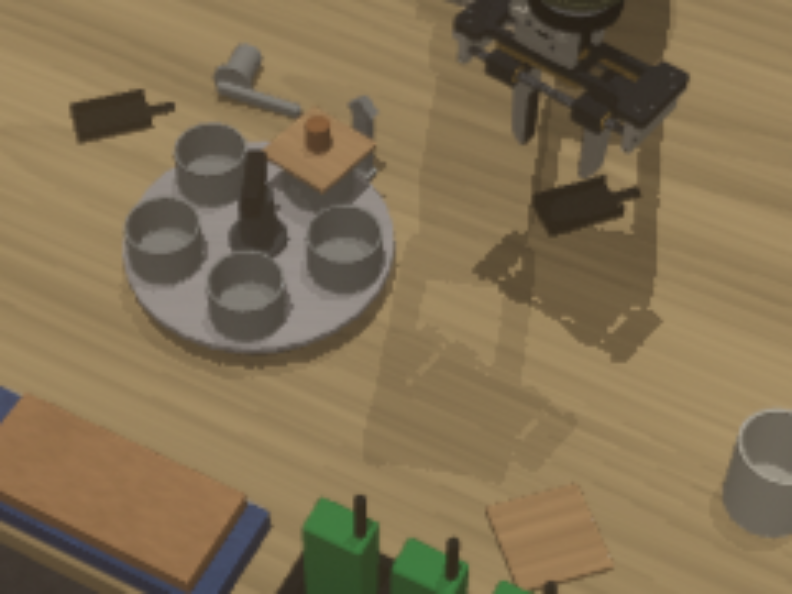

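The lid sits level on the key cup (crop (320,150)), its top at 99 mm, which is the seated height. I hand in.

```bash
python3 -c "
from h import *
robot.close_job()"
```

```text
the job is handed in; nothing more can be done
```

I turned the turret one click anticlockwise by its grip bar, so the key cup stands at the pointer. I then set the lid down on that cup, released it at first contact, backed the arm away and handed the job in at about 21 s. No verdict is reported.

- **Turret:** the bar measured 72.0° of turn right after release. In the last pictures the top camera read 1° less and the scene camera 2° less than that. Even the larger difference, 0.04 rad, is inside the 0.06 rad limit; I took it as measurement noise.
- **Lid:** the coaster top measured 98.5 mm in one camera and 99.5 mm in the other, against 99 mm when fully seated. The tilt read at most about 0.005 rad, and the lid centre was within about 1.5 mm of the cup centre. The two cameras differ by 1–2 mm from each other in y.
- **Bystanders:** nothing touched them as far as I could tell, and those visible in the last picture looked undisturbed. I did not measure their positions again.

No check failed.

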